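Snap the lifter onto the egg rack and lift it out of the pan

ROBOT

A 6-joint arm with a two-finger parallel gripper is mounted at the origin on a cart in front of the work surface, level with it; the furniture and walls round the work are solid. World frame = base frame: x ahead of the robot, y to its left, z up, the work surface at z = 0. Lengths are in mm, angles in rad, forces in N, time in s.
With the tool pointing down it reaches from about 350 to 975 mm from the base axis. Payload 4.9 kg.
Tool frame: the origin (TCP) lies at the very end of the fingers, on their centre line; the grasp point (between the pads) lies arm.grip_depth behind it (arm.grip_depth is the distance from the TCP to the grasp point, in mm); z points along the fingers, y is the line along which they close (so a half turn about z gives the same grasp; the last joint's range is limited). The gripper opens to 85 mm and grips with 20 to 120 N. Pads are 22 mm wide; open, the fingers measure 114 mm over their backs; the gripper's body (76 mm by 85 mm) begins 54 mm behind the grasp point. The pads swing forward as they close: fully open they stand 13 mm farther back than shut.
Start: joints at [-1.237, 0.053, 1.613, -0, 1.476, -0.119], TCP at [273.42, -561.999, 231.304] pointing down, gripper open.
Joint ranges: [-3.01, 3.01], [-1.01, 2.22], [0.06, 2.58], [-1.02, 4.17], [0.09, 2.62], [-3.14, 3.14]. Speed limits (rad/s): [2.57, 2.57, 3.14, 3.14, 3.14, 3.14].

INTERFACE

Orientations are given as [roll, pitch, yaw] about the fixed x, y, z axes, in that order (R = Rz(yaw) Ry(pitch) Rx(roll)).
In Python, from plant import arm gives the robot as it stands.
- The arm moves only by the tool play_rows, never from a script. Its argument "targets" is a list that holds one entry, the list of rows, each a list of 5 numbers: the shift along the tool's x, y, z in m, then the turn about the tool's z in degrees, then the closure, from 0 (fully open) to 1 (shut). A call has 1 to 12 rows; each row shifts and turns the commanded pose from where the row before left it, along the tool's axes as they then stand; what a row does not reach is not made up. A row lasts 1/12 s, in which the tool goes at most 41.7 mm and 7.16 degrees, less where a joint would pass 70% of its speed; a pose out of reach is approached as far as the arm can. A call is refused whole if a number of a shift passes 0.0417 or a number of a turn 7.16, either way. A call with a gripper value outside its range is refused whole. The fingers move at their own pace and stop on an object; "squeeze" is the grip in N (left out, the last holds). Time passes only in rows, so rows that do not move let the fingers close. It gives the time, the measured TCP pose, the force, the opening and the grip force at its end, in the units of the state.
- arm.state(): the state, without advancing time (a new reading comes with each control period).
- arm.grab_frame(name): name is "scene" or "top" or "wrist"; returns a dict with "img" (480x640x3 uint8, red, green, blue), "depth" (480x640 float32, mm along the optical axis (not along the pixel's ray), 0 where there is no reading), "fx", "fy", "cx", "cy" (pixels), "world_from_camera" (4x4, takes a point from camera to world coordinates). Camera axes: x right, y up, looking along -z (the intrinsics and any distortion apply to the point x, -y, -z); pixel columns grow to the right and rows downward; lengths in mm; the calibration is good to about 2 mm. A picture is of the moment at which its call begins.
- arm.finish_job(): hands the job in; it is judged then, once.
The state is a dict: "t": time; "q": joint angles; "qvel": joint speeds; "tau": joint torques, N m; "position": TCP position; "orientation": TCP orientation; "force": force on the tool from outside, world axes, zero at the start; "wrist_torque": the same for the moment, N m; "opening": opening from 0.0 (shut) to 1.0 (fully open); "grip_force": force on a finger pad.
Only numpy, scipy, OpenCV 4.12 (cv2) and the standard library are available. Lean on these libraries where they do the work, as an engineer would, in place of code of your own. Each camera call takes 0.05 s, during which the arm holds its last target. There are 200 camera calls.

TASK

The wire egg rack standing in the pan is too hot to touch: take the lifter out of the wooden block and push its snap hook gently sideways onto the eye in the middle of the rack, until the eye's bar has passed the sprung gate and the gate has closed behind it. Then lift the rack out of the pan by the lifter, keep it level so that all four eggs stay in their rings, and set it down gently with all its feet on the cork trivet. Let go of the lifter so that it stays standing on the rack, clipped to the eye; never touch the rack or the eggs with the robot, and leave the other things where they are.

Things in the scene. Friction and masses are not known exactly. Their poses are not given: they have to be found in the camera images.
- lifter: Loose lifter, 141 mm tall, 0.15 kg: a snap hook of 8 mm steel bar, an upright closed link 36 mm wide (x) and 8 mm thick (y) on a flat foot 36 x 20 mm, 8 mm thick, under a black grip. Origin: middle of the underside, on the grip's axis; z up; the mouth with its gate faces +x. It starts upright in the block's slot, underside 10 mm above the surface.
- grip (a point): A good place to hold the lifter, on its axis 115 mm above its underside. The upright grip measures 26 mm along the lifter's x and 20 mm along y, with flat sides, and runs from 75 to 141 mm above the underside.
- mouth (a point): Where the eye's bar should meet the gate: on the lifter x = 14, z = 24 mm. Nose (bar 8 mm, centre x = 14 mm) ends at z = 17 mm; the gate hangs from its hinge at z = 52 mm down to the nose. A 6 mm bar passes only at z = 21 to 27 mm and only once pushed in until the gate is nearly on its stop; there the bar is at about x = 5 mm.
- seat (a point): Centre of the eye's bar when the rack hangs in the hook: lifter x = 0, z = 11 mm. Inside the link is 20 mm wide (x = -10 to 10 mm), the foot's top at z = 8 mm. With the bar pushed in, raise the hook: the bar sinks below the gate's tip into this seat and the gate swings shut over it.
- gate (a joint): Gate of the lifter (5 mm dark bar), rad: 0 = shut, held by its spring; 0.50 = folded fully inward on its stop. It opens inward only. Pushed at the mouth it starts to yield at about 1.1 N and reaches its stop at about 2.2 N; the push beyond that goes into the rack, which may tip at over 5 N.
- rack: Loose round wire egg rack, steel, 161 mm across, 0.21 to 0.33 kg, carrying four eggs (0.22 kg in all). Origin: centre, at the bottom of its six feet (on a 73 mm radius); z up. Ring 28 mm up. It stands loosely off-centre in the pan (192 mm across, rim 60 mm, floor 4 mm above the surface) and slides at under 1 N until its ring meets the wall, 1 to 23 mm on.
- eye (a point): Middle of the eye's bar, 66.5 mm above the rack's feet on its centre; axes as the rack's. The eye is a rigid upright arch of 6 mm bar on the hub; its bar runs along the rack's y and is straight for 16 mm, then curves down to uprights at y = +-18 mm (30 mm clear between); it is open toward +x and -x, 33 mm high under the bar.
- hub (a point): Centre of the top of the rack's round hub plate, 50 mm across, 30.5 mm above the feet. Beside it lanes 31 mm wide run between the eggs along x and y; egg tops are 65 mm above the feet. With the rack set down, lower the clipped lifter 25 mm on until its foot stands flat on this plate: let go, it stays up.
- egg_0: Brown egg, 44 mm thick and 53 mm tall, point down in a ring of the rack at x = +37.5, y = +37.5 mm. Origin: its lowest point.
- egg_1: The same, in the ring at x = +37.5, y = -37.5 mm of the rack.
- egg_2: The same, in the ring at x = -37.5, y = -37.5 mm of the rack.
- egg_3: The same, in the ring at x = -37.5, y = +37.5 mm of the rack.
- trivet: Fixed round cork trivet, 200 mm across, 12 mm thick. Origin: centre of its underside. It lies on one side of the block; the fixed pan with the rack (two loop handles, to 119 mm from its centre and 58 mm high, toward the robot and away) is on the other.
- block: Fixed beech utensil block 62 x 70 mm, 40 mm high, with a slot of 39.5 x 23.5 mm (long in x), 30 mm deep in the middle, in which the lifter stands, and four empty round holes. Origin: centre of its underside.
- tin: Low round food tin, 75 mm across and 58 mm high, behind the work. Origin: centre of its underside.
- garlic: Garlic bulb, 50 mm, behind the work. Origin: underside.

How it is judged:
By the outcome, as a careful person would: the job done as asked, in the order asked, and still so for the second after the job is handed in, with the robot touching nothing.
It also fails if it takes over 61 s, if anything falls off the work surface, if the arm or the gripper's body presses on something with over 40 N, if the wrist force passes 120 N, or if a joint passes its speed limit or range.

## Working session

There is one attempt and no reset: what is moved stays moved. The work goes in short steps, Python scripts to look and compute and a tool call to move; the robot and the scene stay as the last step left them, time stands still between calls to the robot, and variables do not carry over. Pictures are saved under pics/ and viewed, at most 13 in all, crops included, and the job is handed in when it is done.

Besides the shell and the picture viewer there is one more tool, called after "Request:" by a JSON object that holds its "name" and its "arguments", one argument or row to a line. play_rows: Moves the arm, as the interface text tells. Its arguments: {"type":"object","properties":{"targets":{"type":"array"},"squeeze":{"type":"number"}},"required":["targets"]}

```bash
ls; mkdir -p pics
cat > h.py <<'E'
import numpy as np, cv2
from plant import arm
def grab(n,save=None):
    f=arm.grab_frame(n)
    if save: cv2.imwrite('pics/'+save,f['img'][:,:,::-1])
    return f
def cloud(f):
    d=f['depth'].astype(float); v,u=np.mgrid[:480,:640]
    x=(u-f['cx'])/f['fx']*d; y=(v-f['cy'])/f['fy']*d
    P=np.stack([x,-y,-d,np.ones_like(d)],-1)@np.array(f['world_from_camera']).T
    P=P[...,:3]; P[d==0]=np.nan
    return P
E
python3 - <<'E'
from h import *
s=arm.state(); print({k:np.round(v,3) for k,v in s.items()}, arm.grip_depth)
for n in('top','scene'):
    f=grab(n,n+'0.png'); np.savez(n+'0.npz',P=cloud(f),img=f['img']); print(n,[k for k in f if k not in('img','depth')],f['fx'],np.round(f['world_from_camera'],3).tolist())
E
```

```text
pics
{'t': np.float64(0.0), 'q': array([-1.237,  0.053,  1.614,  0.   ,  1.476, -0.119]), 'qvel': array([ 0.001,  0.001, -0.001, -0.001, -0.   , -0.   ]), 'tau': array([-1.0000e-03, -3.9368e+01, -3.7018e+01, -0.0000e+00,  7.0000e-03,
        0.0000e+00]), 'position': array([ 273.225, -561.415,  230.078]), 'orientation': array([-3.14 , -0.   ,  0.453]), 'force': array([0.715, 0.22 , 0.152]), 'wrist_torque': array([ 0.01 ,  0.035, -0.011]), 'grip_force': np.float64(0.0), 'opening': np.float64(1.0)} 18.700000000000003
top ['fx', 'fy', 'cx', 'cy', 'world_from_camera'] 488.3814892833992 [[0.025, 0.99, -0.14, 527.815], [-1.0, 0.026, 0.009, -6.907], [0.013, 0.14, 0.99, 933.762], [0.0, 0.0, 0.0, 1.0]]
scene ['fx', 'fy', 'cx', 'cy', 'world_from_camera'] 511.5308655077467 [[0.659, 0.582, -0.477, 260.018], [-0.752, 0.504, -0.424, -375.495], [-0.006, 0.638, 0.77, 771.424], [0.0, 0.0, 0.0, 1.0]]
```

View pics/top0.png

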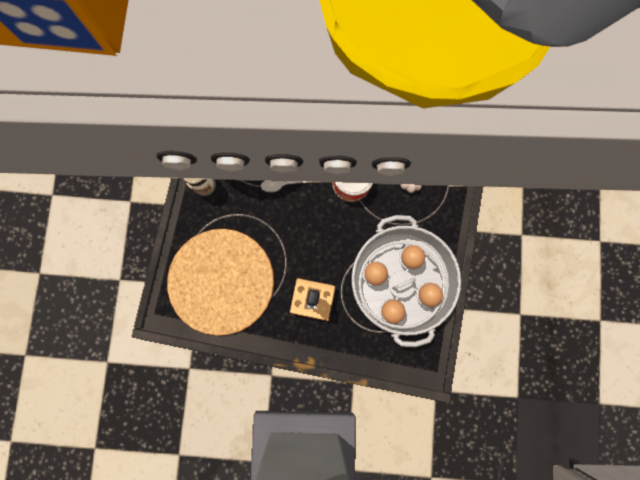

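View pics/scene0.png

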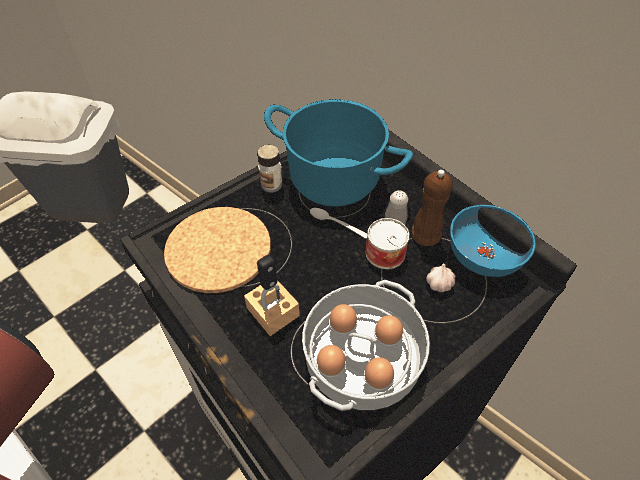

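The top view shows the trivet at (220,282), the block with the lifter at (313,300), the pan at (406,280), the eggs at (413,257), (376,273), (430,294) and (394,312), and the eye bar near (403,287).

```bash
cat > m.py <<'E'
from h import *
D={n:np.load(n+'0.npz') for n in('top','scene')}
for n in D:
    P=D[n]['P'];im=D[n]['img']; hsv=cv2.cvtColor(im,cv2.COLOR_RGB2HSV)
    X,Y,Z=P[...,0],P[...,1],P[...,2]
    if n=='top': print('knob z',P[160,230],P[60,300], P[20,400])
    # eggs
    m=((hsv[...,0]<16)&(hsv[...,1]>90)&(Z>45)&(Z<80)&(X>350)&(X<720)&(Y<-80)).astype(np.uint8)
    k,l,st,c=cv2.connectedComponentsWithStats(m)
    from scipy.optimize import least_squares
    for i in range(1,k):
        if st[i,4]<100: continue
        p=P[(l==i)]; z=np.nanmax(p[:,2])
        # sphere fit r~22
        r=least_squares(lambda c:np.linalg.norm(p-c,axis=1)-22,[*np.nanmedian(p,0)[:2],45],loss='soft_l1')
        print(n,'egg',c[i].round(),st[i,4],'fit',r.x.round(1),'top z',round(z,1))
    # trivet
    m=(np.abs(Z-12)<5)&(hsv[...,1]>100)&(hsv[...,0]<25)&(Y>60)&(X>300)&(X<700)
    p=P[m]; (cx,cy),rad=cv2.minEnclosingCircle(p[:,:2].astype(np.float32)); print(n,'trivet',cx,cy,rad,np.median(p,0))
    # block top
    m=(np.abs(Z-40)<4)&(hsv[...,1]>60)&(hsv[...,0]<30)&(Y>-70)&(Y<80)&(X>350)&(X<600)
    p=P[m]; print(n,'block',len(p),cv2.minAreaRect(p[:,:2].astype(np.float32)),np.median(p[:,2]))
    # lifter grip
    m=(Z>75)&(Z<165)&(Y>-70)&(Y<80)&(X>350)&(X<600)
    p=P[m]; print(n,'grip',len(p),np.nanmax(p[:,2])); t=p[p[:,2]>np.nanmax(p[:,2])-6]
    print('  top',len(t),cv2.minAreaRect(t[:,:2].astype(np.float32)),np.median(t,0))
    # pan rim
    m=(np.abs(Z-60)<4)&(hsv[...,1]<60)&(Y<-60)&(X>350)&(X<750)
    p=P[m]; 
    r=least_squares(lambda c:np.hypot(p[:,0]-c[0],p[:,1]-c[1])-95,[np.median(p[:,0]),np.median(p[:,1])],loss='soft_l1',f_scale=2); print(n,'pan',r.x)
    c=r.x
    # eye: non-egg points z 60..78 near centre
    m=(Z>62)&(Z<80)&(np.hypot(X-c[0],Y-c[1])<45)&(hsv[...,1]<90)
    p=P[m]; print(n,'eye',len(p)); 
    if len(p): print(cv2.minAreaRect(p[:,:2].astype(np.float32)),np.median(p,0))
f=D['top']['img']; a=cv2.resize(f[210:350,280:480],(800,560),interpolation=cv2.INTER_CUBIC); cv2.imwrite('pics/topc.png',a[...,::-1])
E
python3 m.py
```

```text
knob z [591.13199113  28.96084812 727.70480965] [622.48673251  -1.11770659 757.43073241] [631.66376748 -37.12022053 771.03564485]
top egg [413. 257.] 411 fit [ 628.3 -195.3   44.9] top z 70.9
top egg [376. 273.] 409 fit [ 596.6 -127.2   44.8] top z 71.0
top egg [430. 294.] 430 fit [ 560.4 -227.1   45.1] top z 69.1
top egg [393. 311.] 429 fit [ 528.7 -159.    45. ] top z 69.3
top trivet 576.2661743164062 161.72064208984375 99.7634506225586 [574.68555589 161.29621912  11.43150966]
top block 868 ((546.7745971679688, -12.510414123535156), (70.00434875488281, 61.941959381103516), 79.85935974121094) 39.52624711277832
top grip 189 153.7137133705611
  top 136 ((547.1119384765625, -12.854823112487793), (17.6507511138916, 24.139984130859375), 72.70582580566406) [546.74223045 -13.35120708 149.79637603]
top pan [ 585.44223771 -179.01914771]
top eye 73
((578.0514526367188, -176.09231567382812), (5.881269454956055, 38.227474212646484), 25.004484176635742) [ 577.25966448 -175.51004109   71.57628486]
scene egg [343. 317.] 522 fit [ 598.5 -126.1   47.2] top z 70.9
scene egg [389. 329.] 550 fit [ 630.2 -194.1   47.1] top z 70.9
scene egg [331. 359.] 595 fit [ 530.5 -157.9   47.2] top z 71.3
scene egg [379. 372.] 638 fit [ 562.2 -225.7   47.1] top z 70.3
scene trivet 577.7315673828125 162.21900939941406 101.55339050292969 [569.92182858 156.95968988  13.7818646 ]
scene block 854 ((547.9078979492188, -11.56454086303711), (72.53712463378906, 63.175533294677734), 79.94248962402344) 41.42296621254866
scene grip 581 155.71320640246995
  top 130 ((547.5845947265625, -11.883583068847656), (17.762863159179688, 23.049152374267578), 81.33900451660156) [547.25000551 -12.89427282 151.90122131]
scene pan [ 585.97731789 -179.41437797]
scene eye 116
((579.5565185546875, -176.48194885253906), (6.157107830047607, 40.8029670715332), 26.194622039794922) [ 579.30185786 -176.65148087   72.81972076]
```

View pics/topc.png

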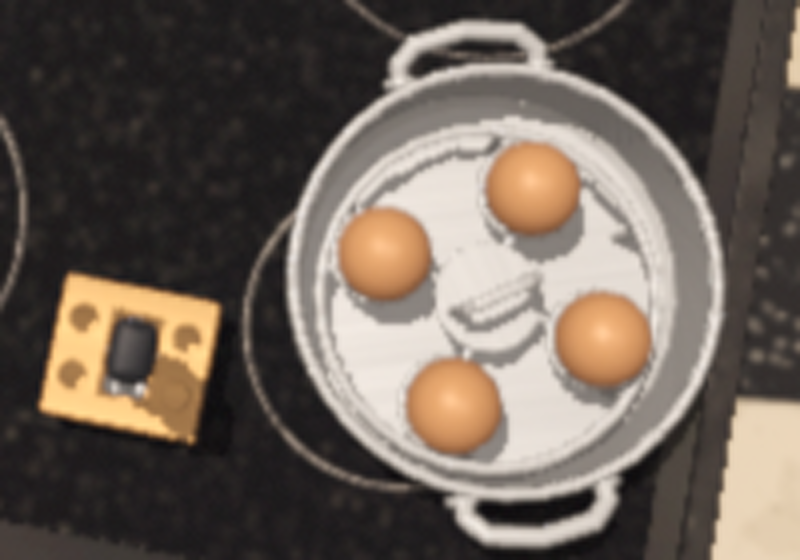

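The crop shows the eye bar at (495,295), running at about 115° in world, and the lifter at (130,350). I'll turn the tool to yaw 80° so the fingers close along the lifter's x, and move toward the block.

Request:
{"name": "play_rows", "arguments": {
  "targets": [
    [[0.01,0,0,-6.75,0],[0.015,0.005,0,-6.75,0],[0.015,0.01,0,-6.75,0],[0.015,0.01,0,-6.75,0],[0.015,0.01,0,-6.75,0],[0.015,0.01,0,-6.75,0],[0.015,0.01,0,-6.75,0],[0.02,0.01,0,-6.75,0],[0.035,0.01,0,0,0],[0.035,0.01,0,0,0],[0.035,0.01,0,0,0],[0.035,0.01,0,0,0]]
  ]
}}

```text
t: 1.1
position: [461.1, -375.6, 230.6]
orientation: [-3.141, -0.001, 1.395]
force: [1.2, -1.0, -1.5]
opening: 0.997
grip_force: 0.0
```

```bash
cat >> h.py <<'E'
def go(x,y,z,yaw=None):
    "print tool-frame shift (m) from measured pose to a TCP target, tool down"
    s=arm.state(); p=s['position']; w=s['orientation'][2]
    a,b=x-p[0],y-p[1]
    print('t %.2f pos'%s['t'],np.round(p,1),'rpy',np.round(np.degrees(s['orientation']),1),'F',np.round(s['force'],2),'q',np.round(s['q'],2))
    print('shift m:',np.round([a*np.cos(w)+b*np.sin(w),a*np.sin(w)-b*np.cos(w),p[2]-z],1))
    if yaw is not None: print('turn',round(np.degrees(w)-yaw,1))
E
python3 - <<'E'
from h import *
go(547.3,-12.5,215,80)
f=grab('wrist'); print(np.round(f['world_from_camera'],2).tolist(),f['fx'])
E
```

```text
t 1.10 pos [ 461.1 -375.6  230.6] rpy [-180.    -0.    79.9] F [ 1.19 -1.03 -1.46] q [-0.81 -0.02  1.69  0.    1.47 -0.63]
shift m: [372.6  21.3  15.6]
turn -0.1
[[0.98, 0.17, 0.05, 475.47], [-0.17, 0.94, 0.3, -299.34], [-0.0, -0.3, 0.95, 373.21], [0.0, 0.0, 0.0, 1.0]] 422.0413848005424
```

Request:
{"name": "play_rows", "arguments": {
  "targets": [
    [[0.025,0.002,0,0,0],[0.037,0.002,0,0,0],[0.037,0.002,0,0,0],[0.037,0.002,0,0,0],[0.037,0.002,0,0,0],[0.037,0.002,0.002,0,0],[0.037,0.002,0.005,0,0],[0.037,0.002,0.005,0,0],[0.037,0.002,0.005,0,0],[0.037,0.002,0.005,0,0],[0.037,0.001,0.005,0,0],[0.025,0,0.003,0,0]]
  ]
}}

```text
t: 2.15
position: [554.6, 35.4, 200.2]
orientation: [-3.14, -0.001, 1.397]
force: [0.2, -0.0, -0.9]
opening: 0.996
grip_force: 0.0
```

Run:
```python
from h import *
go(547.3,-12.5,106,80)
f=grab('wrist','w1.png')
P=cloud(f);Z=P[...,2];X=P[...,0];Y=P[...,1]
np.savez('w1.npz',P=P,img=f['img'])
m=(Z>140)&(Z<160)&(np.hypot(X-547,Y+12)<35);p=P[m];print(len(p));print(cv2.minAreaRect(p[:,:2].astype(np.float32)),np.median(p,0))
```

```text
t 2.15 pos [554.6  35.4 200.2] rpy [-179.9   -0.    80. ] F [ 0.16 -0.03 -0.87] q [-0.07 -0.09  1.81  0.    1.43  0.1 ]
shift m: [-48.4   1.1  94.2]
turn 0.0
1749
((549.3159790039062, -9.969146728515625), (19.176218032836914, 25.865196228027344), 80.0086669921875) [549.55425346  -7.15006498 149.57218134]
```

View pics/w1.png

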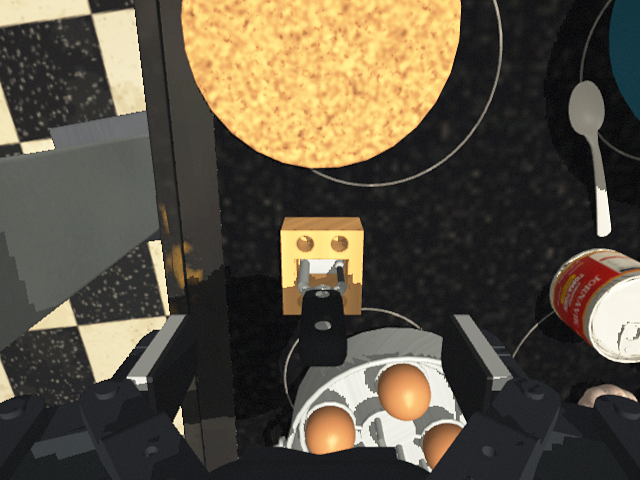

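The dark gate is at (340,275), on the far (+x) side, with the steel spine at (303,275), so the mouth already faces about -10°. I grasp now.

Request:
{"name": "play_rows", "arguments": {
  "targets": [
    [[-0.012,0.0005,0,0,0],[-0.024,0.001,0,0,0],[-0.0117,0,0.005,0,0],[0,0,0.02,0,0],[0,0,0.03,0,0],[0,0,0.025,0,0],[0,0,0.01,0,0],[0,0,0.004,0,0],[0,0,0,0,0.3],[0,0,0,0,0.5],[0,0,0,0,0.6],[0,0,0,0,0.7]]
  ],
  "squeeze": 40
}}

```text
t: 3.2
position: [549.3, -14.9, 109.2]
orientation: [3.138, -0.0, 1.395]
force: [-0.6, -0.2, -0.1]
opening: 0.455
grip_force: 0.0
```

Request:
{"name": "play_rows", "arguments": {
  "targets": [
    [[0,0,0,0,0.8],[0,0,0,0,0.9],[0,0,0,0,1],[0,0,0,0,1],[0,0,0,0,1],[0,0,0,0,1]]
  ],
  "squeeze": 60
}}

```text
t: 3.7
position: [548.8, -14.7, 108.8]
orientation: [3.14, -0.0, 1.395]
force: [-2.2, 0.4, 5.2]
opening: 0.295
grip_force: 58.8
```

Request:
{"name": "play_rows", "arguments": {
  "targets": [
    [[0,0,-0.003,0,1],[0,0,-0.006,0,1],[0,0,-0.008,0,1],[0,0,-0.01,0,1],[0,0,-0.01,0,1],[0,0,-0.012,0,1],[0,0,-0.015,0,1],[0,0,-0.015,0,1],[0,0,-0.01,0,1],[0,0,-0.004,0,1],[0,0,0,0,1],[0,0,0,0,1]]
  ]
}}

```text
t: 4.7
position: [547.9, -14.6, 200.2]
orientation: [-3.141, -0.0, 1.395]
force: [0.1, 0.5, -1.1]
opening: 0.297
grip_force: 58.8
```

Run:
```python
from h import *
go(580,-175,190,115)
f=grab('wrist','w2.png')
P=cloud(f);np.savez('w2.npz',P=P,img=f['img'])
f=grab('scene','s2.png')
P=cloud(f);np.savez('s2.npz',P=P,img=f['img'])
f=grab('top');P=cloud(f);np.savez('t2.npz',P=P,img=f['img'])
```

```text
t 4.70 pos [547.9 -14.6 200.2] rpy [-180.    -0.    79.9] F [ 0.06  0.45 -1.1 ] q [-0.16 -0.11  1.82  0.    1.43  0.01]
shift m: [-152.3   59.6   10.2]
turn -35.1
```

View pics/s2.png

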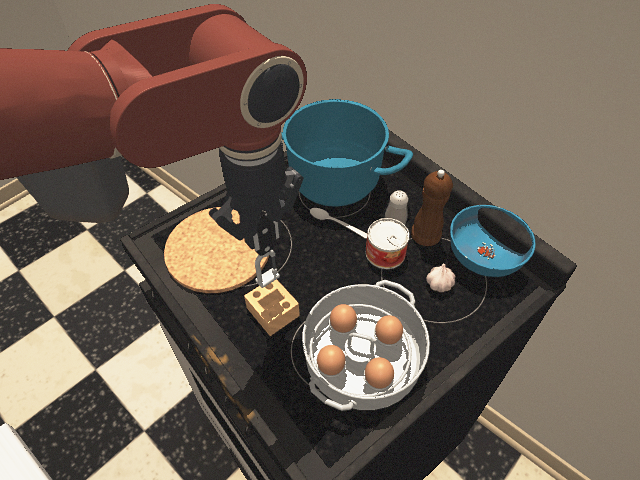

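Scene view: the lifter hangs clear above the block at (267,265), and the rack is undisturbed. Next I turn 35° and go to the hover point beside the eye.

Request:
{"name": "play_rows", "arguments": {
  "targets": [
    [[0,0,0,-3,1],[0,0,0,-6.5,1],[0,0,0,-7,1],[0,0,0,-7,1],[-0.005,-0.003,0,-7,1],[-0.015,-0.008,0,-4.6,1],[-0.03,-0.016,0,0,1],[-0.035,-0.018,0,0,1],[-0.035,-0.018,0,0,1],[-0.025,-0.014,0,0,1],[-0.01,-0.006,0,0,1],[0,0,0,0,1]]
  ]
}}

```text
t: 5.85
position: [535.2, -192.0, 199.3]
orientation: [-3.14, -0.001, 2.004]
force: [0.8, -0.1, -2.0]
opening: 0.298
grip_force: 59.0
```

Run:
```python
from h import *
go(538.6,-195.5,145,115)
for n in('wrist','scene'):
    f=grab(n); np.savez(n[0]+'3.npz',P=cloud(f),img=f['img']); im=f['img']
    if n=='wrist': cv2.imwrite('pics/w3.png',im[...,::-1])
    else: cv2.imwrite('pics/s3.png',cv2.resize(im[230:430,270:470],(600,600),interpolation=cv2.INTER_CUBIC)[...,::-1])
```

```text
t 5.85 pos [ 535.2 -192.   199.3] rpy [-1.799e+02 -1.000e-01  1.148e+02] F [ 0.75 -0.11 -2.02] q [-0.48 -0.06  1.78 -0.    1.42 -0.91]
shift m: [-4.6  1.6 54.3]
turn -0.2
```

View pics/w3.png

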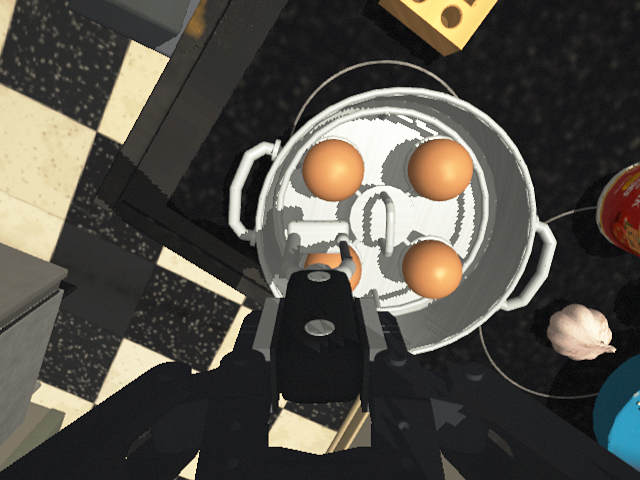

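View pics/s3.png

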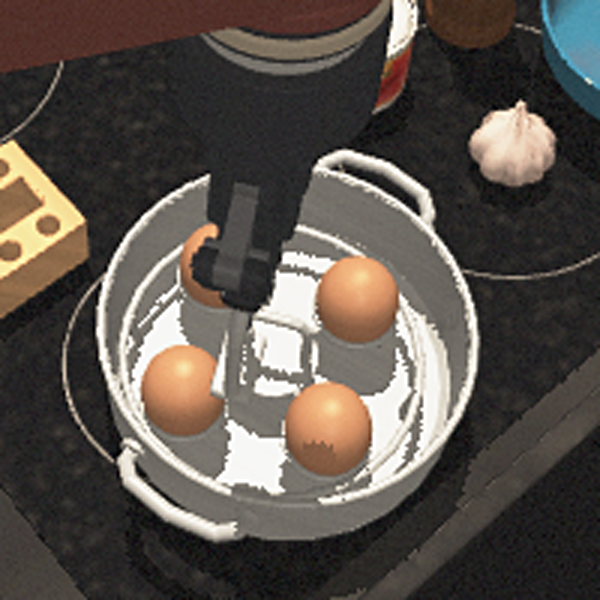

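Wrist view: the foot is at (318,232), the gate is on the right at (348,260), and the eye is at (385,220). I'll measure both in the same cloud, along the push axes.

Run:
```python
from h import *
c,s=np.cos(np.radians(25)),np.sin(np.radians(25))
for n in('w3','s3'):
    P=np.load(n+'.npz')['P'];im=np.load(n+'.npz')['img'].astype(int)
    d=P-np.array([579.4,-176.5,0]); U=d[...,0]*c+d[...,1]*s; V=-d[...,0]*s+d[...,1]*c; Z=P[...,2]
    grey=(im.max(-1)-im.min(-1)<40)
    def st(name,m):
        if m.sum()<8: print(n,name,m.sum());return
        u,v,z=U[m],V[m],Z[m]
        print(n,name,m.sum(),'u',np.percentile(u,[2,50,98]).round(1),'v',np.percentile(v,[2,50,98]).round(1),'z',np.percentile(z,[2,50,98]).round(1))
    reg=(abs(U+45)<30)&(abs(V)<30)
    st('foot',reg&grey&(Z>95)&(Z<118))
    st('foot top',reg&grey&(Z>103)&(Z<112))
    st('link',reg&grey&(Z>118)&(Z<150))
    st('grip',reg&(Z>180)&(Z<250))
    st('eye bar top',(abs(U)<12)&(abs(V)<8)&(Z>64)&(Z<80)&grey)
    st('eye all',(abs(U)<12)&(abs(V)<25)&(Z>45)&(Z<80)&grey)
```

```text
w3 foot 1689 u [-63.1 -45.8 -29.6] v [-0.6 10.8 17.4] z [105.4 108.5 116.4]
w3 foot top 1542 u [-62.7 -46.4 -30.2] v [-0.7 11.1 17.5] z [105.4 108.4 110.2]
w3 link 439 u [-63.6 -57.8 -30.6] v [ 7.9 10.2 11.7] z [119.2 134.4 149.2]
w3 grip 17739 u [-70.7 -45.4 -19.9] v [-1.1 15.5 18. ] z [187.8 236.2 248.8]
w3 eye bar top 204 u [-1.4  1.   4.2] v [-7.5  0.1  7.6] z [70.4 72.7 74.5]
w3 eye all 606 u [-1.4  0.7  4.1] v [-17.5   3.8  21. ] z [46.8 71.4 74. ]
s3 foot 225 u [-64.6 -51.1 -31. ] v [-0.9  5.  18.2] z [105.8 110.  117.1]
s3 foot top 192 u [-64.6 -51.  -30.9] v [-1.   4.6 18.3] z [105.7 109.7 111.8]
s3 link 70 u [-64.8 -63.2 -33.3] v [ 5.   8.1 12. ] z [119.  133.6 148.6]
s3 grip 90 u [-72.3 -64.9 -54.7] v [-7.4  3.6 16. ] z [182.9 212.4 249.3]
s3 eye bar top 44 u [-2.7 -0.4  3.2] v [-7.5 -0.1  7.5] z [70.1 73.9 75.9]
s3 eye all 110 u [-2.9 -1.1  3.1] v [-20.5  -9.4   9.3] z [46.2 72.8 76. ]
```

Request:
{"name": "play_rows", "arguments": {
  "targets": [
    [[-0.003,0,0,0,1],[-0.004,0,0,0,1],[-0.001,0,0.004,0,1],[0,0,0.008,0,1],[0,0,0.008,0,1],[0,0,0.008,0,1],[0,0,0.008,0,1],[0,0,0.008,0,1],[0,0,0.006,0,1],[0,0,0.004,0,1],[0,0,0,0,1],[0,0,0,0,1]]
  ]
}}

```text
t: 6.95
position: [539.2, -197.1, 146.1]
orientation: [-3.141, -0.0, 2.008]
force: [0.4, 0.0, -0.6]
opening: 0.297
grip_force: 59.0
```

```bash
cat > k.py <<'E'
from h import *
import sys
go(538.6,-195.5,145,115)
c,s=np.cos(np.radians(25)),np.sin(np.radians(25))
tag=sys.argv[1]; uc=float(sys.argv[2]); ze=float(sys.argv[3]); zf=float(sys.argv[4]) if len(sys.argv)>4 else ze-15.5
for n in('wrist','scene'):
    f=grab(n); P=cloud(f);im=f['img'].astype(int); cv2.imwrite(f'pics/{tag}{n}.png',f['img'][...,::-1])
    d=P-np.array([579.4,-176.5,0]); U=d[...,0]*c+d[...,1]*s; V=-d[...,0]*s+d[...,1]*c; Z=P[...,2]
    np.savez(f'{tag}{n}.npz',U=U,V=V,Z=Z,img=im)
    grey=(im.max(-1)-im.min(-1)<40)
    def st(name,m):
        if m.sum()<8: print(n,name,m.sum());return
        print(n,name,m.sum(),*[np.percentile(a[m],[2,50,98]).round(1) for a in(U,V,Z)])
    reg=(abs(U-uc)<26)&(abs(V)<14)
    st('foot top',reg&grey&(abs(Z-zf)<4))
    st('link hi',reg&grey&(Z>zf+20)&(Z<zf+45))
    st('eye bar',(U>uc+14)&(U<uc+70)&(abs(V)<8)&(Z>ze-3)&(Z<ze+9)&grey)
    st('eye all',(U>uc+14)&(U<uc+70)&(abs(V)<25)&(Z>ze-3)&(Z<ze+9)&grey)
E
python3 k.py a -46 70.5
```

```text
t 6.95 pos [ 539.2 -197.1  146.1] rpy [-180.   -0.  115.] F [ 0.37  0.02 -0.61] q [-0.48  0.    1.81  0.    1.33 -0.92]
shift m: [1.7 0.1 1.1]
turn 0.0
wrist foot top 1562 [-61.4 -44.8 -28.6] [-7.5  4.6 11.1] [52.4 55.2 57.2]
wrist link hi 372 [-62.  -56.3 -28.9] [1.7 4.2 5.9] [75.5 87.2 99.8]
wrist eye bar 355 [-31.6   0.5   4.1] [-7.6  1.3  7.7] [69.8 72.9 77.9]
wrist eye all 723 [-31.    0.7   4.1] [-16.    3.2  17.7] [68.  72.2 75.9]
scene foot top 164 [-63.4 -49.2 -30.3] [-9.  -3.6 10.4] [52.1 56.8 59. ]
scene link hi 44 [-64.1 -62.2 -54.8] [-3.2 -0.2  4.5] [76.5 85.8 98.7]
scene eye bar 0
scene eye all 24 [-2.9 -0.4  3.4] [-18.3 -14.1 -10.1] [67.9 71.8 74.9]
```

Request:
{"name": "play_rows", "arguments": {
  "targets": [
    [[-0.0007,0.001,0.0004,0,1],[0,0.002,0.0004,0,1],[0,0.003,0,0,1],[0,0.003,0,0,1],[0,0.003,0,0,1],[0,0.003,0,0,1],[0,0.003,0,0,1],[0,0.002,0,0,1],[0,0.001,0,0,1],[0,0,0,0,1],[0,0,0,0,1],[0,0,0,0,1]]
  ]
}}

```text
t: 8.05
position: [558.5, -188.9, 145.5]
orientation: [-3.141, -0.0, 2.008]
force: [0.6, 0.1, -0.9]
opening: 0.295
grip_force: 59.0
```

```bash
python3 k.py b -25 70.5; python3 -c "
from h import *
for i in range(3): print(arm.state()['force'].round(2),arm.state()['t'])"
```

```text
t 8.05 pos [ 558.5 -188.9  145.5] rpy [-180.   -0.  115.] F [ 0.64  0.1  -0.92] q [-0.45  0.04  1.78 -0.    1.33 -0.89]
shift m: [  2.4 -20.9   0.5]
turn 0.0
wrist foot top 1569 [-40.1 -23.8  -7.6] [-8.3  3.8 10.4] [51.7 54.5 56.5]
wrist link hi 381 [-41.1 -35.2  -7.7] [0.9 3.5 5.3] [75.5 87.  99.5]
wrist eye bar 352 [-10.5   0.7   4.2] [-7.7  1.2  7.6] [69.8 72.8 77.3]
wrist eye all 709 [-10.    1.    4.2] [-16.    2.6  17.6] [67.8 72.3 75.9]
scene foot top 177 [-42.6 -29.2 -10. ] [-9.4 -3.6  9.8] [52.1 55.9 58.5]
scene link hi 50 [-43.2 -41.5   0.4] [-13.4  -0.7   3.8] [75.2 86.  98.6]
scene eye bar 1
scene eye all 32 [-5.3 -1.   2.6] [-18.7 -13.   17.5] [67.6 71.5 75.6]
[ 0.93 -1.34 -0.63] 8.15
[ 0.93 -1.34 -0.63] 8.15
[ 0.93 -1.34 -0.63] 8.15
```

Request:
{"name": "play_rows", "arguments": {
  "targets": [
    [[0,0.001,0,0,1],[0,0.0015,0,0,1],[0,0.0015,0,0,1],[0,0.0015,0,0,1],[0,0.0015,0,0,1],[0,0.0015,0,0,1],[0,0.0015,0,0,1],[0,0.0015,0,0,1],[0,0.0015,0,0,1],[0,0.0015,0,0,1],[0,0.001,0,0,1],[0,0,0,0,1]]
  ]
}}

```text
t: 9.15
position: [572.8, -182.2, 145.5]
orientation: [-3.142, -0.0, 2.008]
force: [-1.2, -0.1, -1.1]
opening: 0.295
grip_force: 59.0
```

```bash
cat > g.py <<'E'
import sys
from h import *
# eggs -> rack centre in u,v from saved scene/wrist frames, plus mean force
tag=sys.argv[1]
from scipy.optimize import least_squares
for n in('wrist','scene'):
    D=np.load(f'{tag}{n}.npz'); U,V,Z,im=D['U'],D['V'],D['Z'],D['img'].astype(np.uint8)
    hsv=cv2.cvtColor(im,cv2.COLOR_RGB2HSV)
    m=((hsv[...,0]<16)&(hsv[...,1]>90)&(Z>45)&(Z<130)&(abs(U)<90)&(abs(V)<90)).astype(np.uint8)
    k,l,st,c=cv2.connectedComponentsWithStats(m)
    E=[]
    for i in range(1,k):
        if st[i,4]<150: continue
        p=np.stack([U[l==i],V[l==i],Z[l==i]],1)
        r=least_squares(lambda c:np.linalg.norm(p-c,axis=1)-22,[*np.median(p,0)[:2],np.median(p[:,2])-18],loss='soft_l1'); E.append(r.x)
    print(n,'eggs',np.round(E,1).tolist())
E
python3 k.py c -7 70.5; python3 g.py b; python3 g.py c
```

```text
t 9.15 pos [ 572.8 -182.2  145.5] rpy [-180.    -0.   115.1] F [-1.21 -0.08 -1.05] q [-0.43  0.06  1.75  0.    1.33 -0.87]
shift m: [  2.4 -36.6   0.5]
turn 0.1
wrist foot top 1379 [-24.8  -9.8   3.7] [-8.2  3.9 10.4] [51.7 54.5 56.5]
wrist link hi 411 [-25.2 -19.    7.2] [0.4 3.4 5.2] [75.5 87.6 99.4]
wrist eye bar 103 [ 7.1  8.6 10. ] [-2.9  2.3  7.6] [70.9 72.7 74.1]
wrist eye all 206 [7.1 8.5 9.9] [-2.6  7.9 18.1] [67.8 72.3 74. ]
scene foot top 178 [-27.3 -13.    7.2] [-9.6 -3.8  9.7] [52.1 55.8 58.7]
scene link hi 55 [-27.9 -25.9   6.7] [-10.8  -1.   10.6] [75.1 85.8 99.4]
scene eye bar 5
scene eye all 19 [7.  7.7 9. ] [-16.2  -2.3  18.5] [68.7 73.  74.8]
wrist eggs [[39.2, 37.6, 45.3], [-36.1, 37.4, 45.3], [39.3, -37.6, 45.4], [-35.2, -37.5, 45.7]]
scene eggs [[38.5, 37.3, 47.3], [38.6, -37.4, 47.0], [-36.5, 37.6, 47.0], [-36.3, -37.5, 47.1]]
wrist eggs [[-30.6, 37.5, 45.3], [44.6, 37.6, 45.3], [-30.0, -37.7, 45.7], [44.6, -37.6, 45.4]]
scene eggs [[44.5, 37.7, 47.1], [44.4, -37.4, 46.9], [-30.7, 37.6, 47.0], [-30.5, -37.4, 47.1]]
```

Request:
{"name": "play_rows", "arguments": {
  "targets": [
    [[0,0.001,0,0,1],[0,0.001,0,0,1],[0,0.001,0,0,1],[0,0.001,0,0,1],[0,0.001,0,0,1],[0,0.001,0,0,1],[0,0.001,0,0,1],[0,0.001,0,0,1],[0,0,0,0,1]]
  ]
}}

```text
t: 10.0
position: [580.1, -178.8, 145.5]
orientation: [3.141, -0.0, 2.008]
force: [-1.4, -0.6, -2.5]
opening: 0.298
grip_force: 59.0
```

```bash
python3 k.py d 1 70.5|grep -v eye; python3 g.py d
```

```text
t 10.00 pos [ 580.1 -178.8  145.5] rpy [180.   -0.  115.1] F [-1.36 -0.63 -2.48] q [-0.42  0.08  1.73  0.    1.33 -0.86]
shift m: [  2.4 -44.7   0.5]
turn 0.1
wrist foot top 1403 [-16.8  -1.2  12.1] [-8.3  3.7 10.3] [51.9 54.6 56.4]
wrist link hi 403 [-17.2 -11.1  15.4] [0.5 3.3 5.3] [75.7 87.7 99.5]
scene foot top 170 [-19.5  -5.2  13.8] [-9.6 -3.8 10. ] [52.3 55.9 58.5]
scene link hi 60 [-19.3 -17.6  15.3] [-8.7 -0.8 11.9] [75.1 83.7 98.1]
wrist eggs [[-21.8, 37.5, 45.3], [53.4, 37.5, 45.3], [-21.2, -37.7, 45.7], [53.3, -37.7, 45.4]]
scene eggs [[53.0, 37.2, 47.1], [53.1, -37.4, 47.0], [-21.9, 37.8, 47.1], [-21.9, -37.3, 47.2]]
```

Request:
{"name": "play_rows", "arguments": {
  "targets": [
    [[0,0.001,0,0,1],[0,0.001,0,0,1],[0,0.001,0,0,1],[0,0.001,0,0,1],[0,0.001,0,0,1],[0,0.001,0,0,1],[0,0.001,0,0,1],[0,0.001,0,0,1],[0,0,0,0,1]]
  ]
}}

```text
t: 10.85
position: [587.2, -175.4, 145.3]
orientation: [-3.141, -0.0, 2.008]
force: [-1.7, -0.7, -1.4]
opening: 0.298
grip_force: 58.9
```

```bash
python3 k.py e 9 70.5|grep -v eye; python3 g.py e
```

```text
t 10.85 pos [ 587.2 -175.4  145.3] rpy [-180.   -0.  115.] F [-1.74 -0.73 -1.42] q [-0.41  0.09  1.72 -0.    1.33 -0.85]
shift m: [  2.4 -52.5   0.3]
turn 0.0
wrist foot top 1293 [-9.   5.5 18.2] [-8.2  3.8 10.4] [51.6 54.4 56.2]
wrist link hi 438 [-9.4 -2.8 22.7] [0.  3.3 5.4] [75.4 87.4 99.6]
scene foot top 170 [-11.9   3.1  22.3] [-9.5 -3.8 10. ] [51.7 55.8 58.3]
scene link hi 55 [-11.8  -9.8  20. ] [-6.7 -0.4 10.7] [75.4 84.5 98.1]
wrist eggs [[-16.8, 37.5, 45.3], [58.5, 37.5, 45.3], [-16.3, -37.7, 45.7], [58.3, -37.8, 45.4]]
scene eggs [[57.9, 37.4, 47.3], [57.8, -37.5, 47.1], [-17.0, 37.7, 47.2], [-17.3, -37.4, 47.0]]
```

Request:
{"name": "play_rows", "arguments": {
  "targets": [
    [[0,0.001,0,0,1],[0,0.001,0,0,1],[0,0.001,0,0,1],[0,0.001,0,0,1],[0,0.001,0,0,1],[0,0.001,0,0,1],[0,0,0,0,1],[0,0,0,0,1]]
  ]
}}

```text
t: 11.62
position: [592.7, -172.9, 145.6]
orientation: [3.141, 0.0, 2.008]
force: [-2.0, -0.7, -0.8]
opening: 0.293
grip_force: 59.0
```

```bash
python3 k.py f 15 70.5|grep -v eye; python3 g.py f
python3 - <<'E'
import cv2
a=cv2.imread('pics/fwrist.png')[130:330,230:430]; cv2.imwrite('pics/fw.png',cv2.resize(a,(600,600),interpolation=cv2.INTER_CUBIC))
E
```

```text
t 11.62 pos [ 592.7 -172.9  145.6] rpy [180.   0. 115.] F [-2.04 -0.71 -0.84] q [-0.4   0.1   1.71  0.    1.33 -0.84]
shift m: [  2.5 -58.6   0.6]
turn 0.0
wrist foot top 1165 [-2.9 10.4 30.7] [-8.3  4.4 10.3] [51.6 54.6 57.1]
wrist link hi 511 [-3.2  4.1 28.5] [-0.6  2.9  5.2] [75.5 87.8 99.3]
scene foot top 156 [-5.2  8.  25.1] [-9.6 -3.6 10. ] [52.1 55.9 58.5]
scene link hi 60 [-6.  -3.8 20.1] [-8.8 -0.9  8.8] [75.5 85.1 99.7]
wrist eggs [[-16.8, 37.5, 45.3], [58.4, 37.5, 45.3], [-16.4, -37.8, 45.6], [58.3, -37.8, 45.4]]
scene eggs [[57.8, 37.6, 47.2], [57.7, -37.5, 47.1], [-17.2, 37.7, 47.1], [-17.2, -37.4, 47.2]]
```

View pics/fw.png

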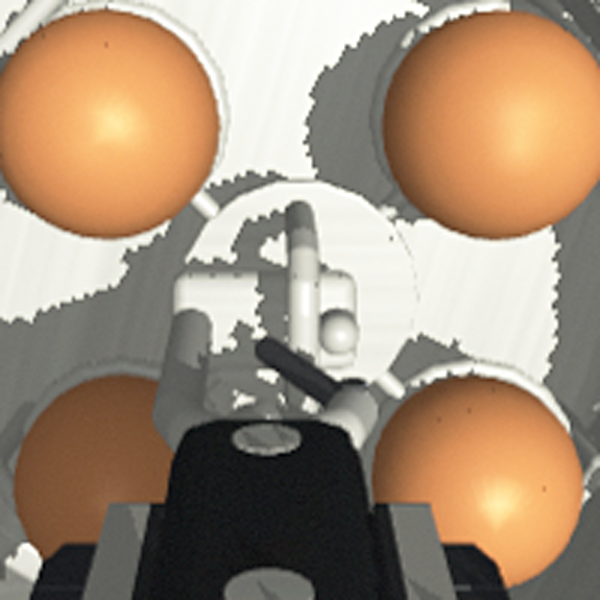

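The crop shows the gate folded inward (tip at (265,345)), with the bar at (303,290) just inside the nose at (338,335). About 2 mm remains.

Request:
{"name": "play_rows", "arguments": {
  "targets": [
    [[0,0.0005,0,0,1],[0,0.0005,0,0,1],[0,0.0005,0,0,1],[0,0.0005,0,0,1],[0,0,0,0,1],[0,0,0,0,1]]
  ]
}}

```text
t: 12.22
position: [594.5, -172.1, 145.5]
orientation: [3.142, -0.0, 2.008]
force: [-1.7, -1.1, -1.7]
opening: 0.296
grip_force: 59.0
```

```bash
python3 k.py g 15 70.5|grep -v eye; python3 g.py g|head -1
```

```text
t 12.22 pos [ 594.5 -172.1  145.5] rpy [180.  -0. 115.] F [-1.65 -1.07 -1.71] q [-0.4   0.1   1.71  0.    1.33 -0.84]
shift m: [  2.5 -60.5   0.5]
turn 0.0
wrist foot top 1165 [-1.5 12.3 32.6] [-8.2  4.3 10.3] [51.5 54.5 57.6]
wrist link hi 546 [-1.3 16.4 30.2] [-0.7  2.8  5.2] [75.7 88.3 99.6]
scene foot top 150 [-3.4  8.5 25.3] [-9.7 -3.5  9.9] [52.4 55.6 57.9]
scene link hi 53 [-3.8 -1.9 20.6] [-7.8 -0.7  8.3] [75.1 84.2 98.5]
wrist eggs [[-16.8, 37.5, 45.3], [58.5, 37.5, 45.3], [-16.4, -37.8, 45.7], [58.3, -37.8, 45.4]]
```

Request:
{"name": "play_rows", "arguments": {
  "targets": [
    [[0,0.0005,0,0,1],[0,0,0,0,1],[0,0,-0.001,0,1],[0,0,-0.001,0,1],[0,0,-0.001,0,1],[0,0,-0.001,0,1],[0,0,-0.001,0,1],[0,0,-0.0015,0,1],[0,0,-0.0015,0,1],[0,0,-0.0015,0,1],[0,0,-0.001,0,1],[0,0,0,0,1]]
  ]
}}

```text
t: 13.32
position: [595.3, -171.8, 156.5]
orientation: [3.14, 0.001, 2.008]
force: [-0.3, 0.2, -1.2]
opening: 0.294
grip_force: 59.0
```

```bash
python3 k.py i 15 70.5 65|grep -v eye; python3 g.py i
python3 - <<'E'
import cv2
a=cv2.imread('pics/iwrist.png')[130:330,230:430]; cv2.imwrite('pics/iw.png',cv2.resize(a,(600,600),interpolation=cv2.INTER_CUBIC))
E
```

```text
t 13.32 pos [ 595.3 -171.8  156.5] rpy [179.9   0.  115. ] F [-0.26  0.18 -1.18] q [-0.4   0.1   1.7   0.    1.35 -0.84]
shift m: [  2.6 -61.4  11.5]
turn 0.0
wrist foot top 1210 [ 0.  13.9 33.5] [-8.4  4.  10.2] [62.5 65.5 67.6]
wrist link hi 379 [-0.4  5.4 32.7] [0.8 3.3 5.1] [ 85.4  96.9 109.5]
scene foot top 135 [-2.5  8.1 32.4] [-9.6 -3.4  9.8] [61.9 66.3 68.8]
scene link hi 45 [-2.5 -1.   4.6] [-3.7 -0.4  3.6] [ 85.8  99.3 108.7]
wrist eggs [[-16.9, 37.5, 45.3], [58.4, 37.5, 45.3], [-16.5, -37.8, 45.6], [58.2, -37.8, 45.5]]
scene eggs [[57.8, 37.5, 47.2], [57.6, -37.5, 47.2], [-17.4, 37.6, 47.2], [-17.2, -37.3, 47.2]]
```

View pics/iw.png

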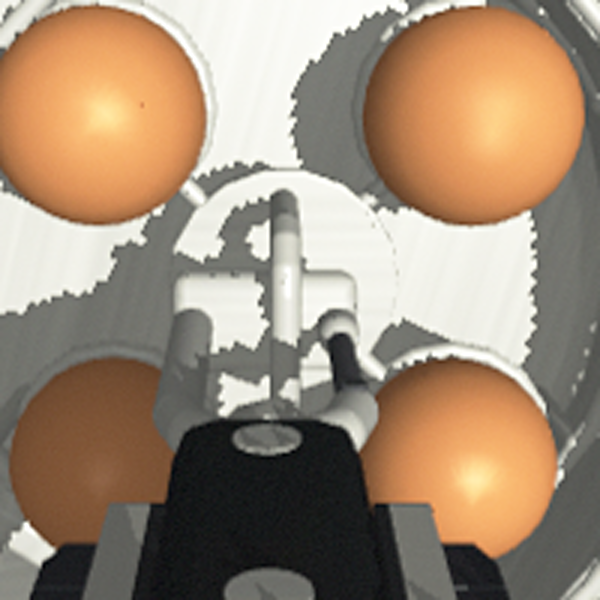

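The gate is shut again, running from (365,385) to the nose at (338,325), with the bar inside behind it. I'll draw the rack gently off the pan wall, then centre the hook under the bar.

Request:
{"name": "play_rows", "arguments": {
  "targets": [
    [[0,-0.001,0,0,1],[0,-0.001,0,0,1],[0,-0.0015,0,0,1],[0,-0.0015,0,0,1],[0,-0.0015,0,0,1],[0,-0.0015,0,0,1],[0,-0.0015,0,0,1],[0,-0.0015,0,0,1],[0,-0.001,0,0,1],[0,-0.001,0,0,1],[0,0,0,0,1],[0,0,0,0,1]]
  ]
}}

```text
t: 14.42
position: [582.9, -177.5, 156.0]
orientation: [-3.141, 0.0, 2.008]
force: [-0.4, 0.6, -0.7]
opening: 0.296
grip_force: 59.0
```

Request:
{"name": "play_rows", "arguments": {
  "targets": [
    [[0,0.001,0,0,1],[0,0.0015,0,0,1],[0,0.0015,0,0,1],[0,0.0015,0,0,1],[0,0.001,0,0,1],[0,0,0,0,1]]
  ]
}}

```text
t: 14.92
position: [589.2, -174.5, 156.0]
orientation: [-3.142, -0.0, 2.008]
force: [-0.7, -0.6, -1.8]
opening: 0.291
grip_force: 59.0
```

```bash
python3 k.py j 10 70.5 65|grep -v eye; python3 g.py j
```

```text
t 14.92 pos [ 589.2 -174.5  156. ] rpy [-180.    -0.   115.1] F [-0.74 -0.62 -1.77] q [-0.41  0.08  1.71  0.    1.35 -0.85]
shift m: [  2.4 -54.7  11. ]
turn 0.1
wrist foot top 1203 [-6.7 13.5 26.7] [-8.2  4.3 10.4] [61.9 65.  67.4]
wrist link hi 374 [-7.2 -1.4 26. ] [0.9 3.5 5.5] [ 85.6  96.9 109.6]
scene foot top 134 [-9.   0.9 24.9] [-9.5 -3.7  9.9] [62.5 66.2 68.8]
scene link hi 46 [-9.8 -8.2 -0.8] [-3.5 -0.5  3.6] [ 86.   98.7 108.8]
wrist eggs [[-27.6, 37.3, 45.3], [47.7, 37.4, 45.3], [-27.1, -38.0, 45.5], [47.6, -37.9, 45.5]]
scene eggs [[47.3, 37.6, 47.1], [47.4, -37.5, 47.1], [-27.9, 37.5, 47.1], [-27.7, -37.5, 47.2]]
```

Request:
{"name": "play_rows", "arguments": {
  "targets": [
    [[0,0,-0.001,0,1],[0,0,-0.001,0,1],[0,0,-0.001,0,1],[0,0,-0.001,0,1],[0,0,-0.001,0,1],[0,0,-0.001,0,1],[0,0,-0.001,0,1],[0,0,-0.001,0,1],[0,0,-0.001,0,1],[0,0,-0.001,0,1],[0,0,0,0,1],[0,0,0,0,1]]
  ],
  "squeeze": 80
}}

```text
t: 16.02
position: [589.1, -174.7, 166.2]
orientation: [3.141, 0.0, 2.008]
force: [-0.1, 0.2, -5.2]
opening: 0.293
grip_force: 79.7
```

```bash
python3 k.py l 10 77 75|grep -v eye; python3 g.py l
```

```text
t 16.02 pos [ 589.1 -174.7  166.2] rpy [180.   0. 115.] F [-0.06  0.2  -5.19] q [-0.41  0.08  1.7   0.    1.37 -0.85]
shift m: [  2.5 -54.5  21.2]
turn 0.0
wrist foot top 1259 [-6.9  7.5 26.4] [-8.6  4.2 10.5] [72.3 75.1 78.5]
wrist link hi 367 [-7.4 -1.7 25.7] [0.9 3.4 5.3] [ 95.6 106.9 119.5]
scene foot top 151 [-9.7  1.9 23.8] [-9.6 -3.5  9.8] [73.  76.4 78.7]
scene link hi 49 [-9.3 -7.9 21.5] [-3.7 -0.5  3.7] [ 95.8 107.8 118.9]
wrist eggs [[-27.3, 37.3, 53.6], [47.9, 37.4, 53.7], [-27.0, -37.9, 53.1], [47.8, -37.8, 53.1]]
scene eggs [[47.1, 37.6, 55.3], [47.2, -37.5, 54.5], [-27.8, 37.6, 55.3], [-27.7, -37.5, 54.6]]
```

It hangs level. I continue lifting.

Request:
{"name": "play_rows", "arguments": {
  "targets": [
    [[0,0,-0.001,0,1],[0,0,-0.002,0,1],[0,0,-0.004,0,1],[0,0,-0.006,0,1],[0,0,-0.008,0,1],[0,0,-0.009,0,1],[0,0,-0.01,0,1],[0,0,-0.01,0,1],[0,0,-0.008,0,1],[0,0,-0.006,0,1],[0,0,-0.003,0,1],[0,0,-0.001,0,1]]
  ]
}}

```text
t: 17.12
position: [589.3, -174.8, 235.0]
orientation: [3.141, 0.001, 2.008]
force: [0.7, -0.4, -6.1]
opening: 0.294
grip_force: 79.6
```

Run:
```python
from h import *
go(575.5,160,230,115)
f=arm.state();print(f['force'])
```

```text
t 17.12 pos [ 589.3 -174.8  235. ] rpy [1.799e+02 1.000e-01 1.150e+02] F [ 0.66 -0.37 -6.11] q [-0.41  0.03  1.63  0.    1.48 -0.85]
shift m: [309.2 129.2   5. ]
turn 0.0
[ 0.65831807 -0.36588546 -6.11084042]
```

Request:
{"name": "play_rows", "arguments": {
  "targets": [
    [[0.0009,0.0004,0,0,1],[0.0018,0.0008,0,0,1],[0.0037,0.0016,0,0,1],[0.0055,0.0023,0,0,1],[0.0074,0.0031,0,0,1],[0.0092,0.0039,0,0,1],[0.0111,0.0047,0,0,1],[0.012,0.0051,0,0,1],[0.012,0.0051,0,0,1],[0.012,0.0051,0,0,1],[0.012,0.0051,0,0,1],[0.012,0.0051,0,0,1]]
  ]
}}

```text
t: 18.12
position: [585.0, -64.9, 234.1]
orientation: [3.141, -0.0, 2.008]
force: [0.7, 0.5, -6.0]
opening: 0.295
grip_force: 79.6
```

Request:
{"name": "play_rows", "arguments": {
  "targets": [
    [[0.012,0.0051,0,0,1],[0.012,0.0051,0,0,1],[0.012,0.0051,0,0,1],[0.012,0.0051,0,0,1],[0.012,0.0051,0,0,1],[0.012,0.0051,0,0,1],[0.012,0.0051,0,0,1],[0.012,0.0051,0,0,1],[0.012,0.0051,0,0,1],[0.012,0.0051,0,0,1],[0.012,0.0051,0,0,1],[0.012,0.0051,0,0,1]]
  ]
}}

```text
t: 19.12
position: [579.6, 91.1, 234.0]
orientation: [3.142, -0.0, 2.008]
force: [0.3, -0.8, -6.3]
opening: 0.293
grip_force: 79.6
```

Request:
{"name": "play_rows", "arguments": {
  "targets": [
    [[0.012,0.0051,0,0,1],[0.0111,0.0047,0,0,1],[0.0101,0.0043,0,0,1],[0.0092,0.0039,0,0,1],[0.0074,0.0031,0,0,1],[0.0055,0.0023,0,0,1],[0.0046,0.0019,0,0,1],[0.0028,0.0012,0,0,1],[0.0018,0.0008,0,0,1],[0,0,0,0,1],[0,0,0,0,1],[0,0,0,0,1]]
  ]
}}

```text
t: 20.12
position: [577.1, 159.5, 234.0]
orientation: [-3.142, 0.0, 2.007]
force: [-0.1, -0.1, -4.6]
opening: 0.29
grip_force: 79.6
```

```bash
cat > r.py <<'E'
from h import *
import sys
from scipy.optimize import least_squares
go(577,159.5,235,115)
zt=float(sys.argv[1])
for n in('top','scene','wrist'):
    f=grab(n); P=cloud(f);im=f['img'];Z=P[...,2]; cv2.imwrite(f'pics/{sys.argv[2]}{n}.png',im[...,::-1])
    hsv=cv2.cvtColor(im,cv2.COLOR_RGB2HSV)
    m=((hsv[...,0]<16)&(hsv[...,1]>90)&(abs(Z-zt)<22)&(np.hypot(P[...,0]-577,P[...,1]-161)<90)).astype(np.uint8)
    k,l,st,c=cv2.connectedComponentsWithStats(m); E=[]
    for i in range(1,k):
        if st[i,4]<100: continue
        p=P[l==i]
        E.append(least_squares(lambda c:np.linalg.norm(p-c,axis=1)-22,[*np.median(p,0)[:2],np.median(p[:,2])-18],loss='soft_l1').x)
    print(n,'eggs',np.round(E,1).tolist(),'mean',np.mean(E,0).round(1))
    t=(hsv[...,0]<25)&(hsv[...,0]>10)&(abs(Z-12)<6)&(np.hypot(P[...,0]-577,P[...,1]-161)<115)
    q=P[t]; print('  trivet z',np.median(q[:,2]).round(1),cv2.minEnclosingCircle(q[:,:2].astype(np.float32)) if n!='wrist' else '')
E
python3 r.py 133 m
```

```text
t 20.12 pos [577.1 159.5 234. ] rpy [-180.    0.  115.] F [-0.1  -0.11 -4.58] q [ 0.15 -0.01  1.67 -0.    1.48 -0.29]
shift m: [ 0.1 -0.1 -1. ]
turn 0.0
top eggs [[624.8, 142.8, 120.5], [556.6, 111.1, 120.2]] mean [590.7 127.  120.3]
  trivet z 11.5 ((576.6865844726562, 161.36679077148438), 99.75353240966797)
scene eggs [[594.9, 211.0, 123.9], [626.2, 143.7, 122.8], [526.5, 179.8, 123.1], [558.3, 111.9, 122.5]] mean [576.5 161.6 123.1]
  trivet z 13.7 ((577.7521362304688, 160.76596069335938), 100.54724884033203)
wrist eggs [[527.0, 180.0, 121.2], [595.1, 211.9, 121.6], [559.1, 112.0, 120.8], [626.8, 143.7, 121.0]] mean [577.  161.9 121.2]
  trivet z 12.1
```

The rack is level and centred over the trivet. I lower it 68 mm to touch down, slowly at the end.

Request:
{"name": "play_rows", "arguments": {
  "targets": [
    [[0,0,0.001,0,1],[0,0,0.003,0,1],[0,0,0.005,0,1],[0,0,0.007,0,1],[0,0,0.008,0,1],[0,0,0.008,0,1],[0,0,0.008,0,1],[0,0,0.007,0,1],[0,0,0.006,0,1],[0,0,0.004,0,1],[0,0,0.002,0,1],[0,0,0.001,0,1]]
  ]
}}

```text
t: 21.27
position: [577.0, 159.8, 173.6]
orientation: [-3.141, -0.0, 2.008]
force: [0.4, 0.5, -5.2]
opening: 0.29
grip_force: 79.6
```

Request:
{"name": "play_rows", "arguments": {
  "targets": [
    [[0,0,0.001,0,1],[0,0,0.001,0,1],[0,0,0.001,0,1],[0,0,0.001,0,1],[0,0,0.001,0,1],[0,0,0.001,0,1],[0,0,0.001,0,1],[0,0,0.001,0,1],[0,0,0.001,0,1],[0,0,0.001,0,1],[0,0,0.001,0,1],[0,0,0.001,0,1]]
  ]
}}

```text
t: 22.27
position: [577.6, 159.9, 162.9]
orientation: [3.14, 0.0, 2.008]
force: [-0.3, 0.6, -1.5]
opening: 0.291
grip_force: 79.7
```

```bash
python3 r.py 66 n
```

```text
t 22.27 pos [577.6 159.9 162.9] rpy [179.9   0.  115. ] F [-0.34  0.57 -1.53] q [ 0.15  0.04  1.74  0.    1.36 -0.29]
shift m: [ -0.1  -0.8 -72.1]
turn 0.0
top eggs [[624.8, 143.0, 52.7], [556.6, 111.2, 52.8]] mean [590.7 127.1  52.8]
  trivet z 11.5 ((576.7913208007812, 161.51980590820312), 99.84010314941406)
scene eggs [[594.7, 211.4, 55.6], [626.0, 143.8, 55.3], [526.5, 180.0, 55.2], [558.2, 112.1, 55.2]] mean [576.3 161.8  55.3]
  trivet z 13.8 ((577.2182006835938, 162.0364532470703), 100.73111724853516)
wrist eggs [[526.9, 180.1, 53.2], [595.0, 212.0, 53.3], [626.8, 143.9, 53.3], [559.2, 112.1, 53.5]] mean [577.  162.   53.3]
  trivet z 12.0
```

The rack stands on the trivet, all eggs at the same height. Lowering the lifter toward the hub.

Request:
{"name": "play_rows", "arguments": {
  "targets": [
    [[0,0,0.001,0,1],[0,0,0.002,0,1],[0,0,0.002,0,1],[0,0,0.002,0,1],[0,0,0.002,0,1],[0,0,0.002,0,1],[0,0,0.002,0,1],[0,0,0.002,0,1],[0,0,0.002,0,1],[0,0,0.001,0,1],[0,0,0.001,0,1],[0,0,0,0,1]]
  ]
}}

```text
t: 23.42
position: [576.9, 159.8, 142.8]
orientation: [-3.141, -0.0, 2.008]
force: [0.0, 0.7, -1.0]
opening: 0.294
grip_force: 79.7
```

Request:
{"name": "play_rows", "arguments": {
  "targets": [
    [[0,0,0.0005,0,1],[0,0,0.0005,0,1],[0,0,0.0005,0,1],[0,0,0,0,1],[0,0,0,0,1]]
  ]
}}

```text
t: 23.83
position: [577.1, 159.9, 141.6]
orientation: [3.142, 0.0, 2.008]
force: [-0.4, -0.6, -0.7]
opening: 0.293
grip_force: 79.7
```

Run:
```python
from h import *
for i in range(2): s=arm.state();print(s['position'].round(1),s['force'].round(2)); f=grab('wrist')
P=cloud(f);im=f['img'].astype(int);cv2.imwrite('pics/p.png',f['img'][...,::-1])
c,s=np.cos(np.radians(25)),np.sin(np.radians(25))
d=P-np.array([577,161.8,0]);U=d[...,0]*c+d[...,1]*s;V=-d[...,0]*s+d[...,1]*c;Z=P[...,2]
g=(im.max(-1)-im.min(-1)<40)
for nm,m in(('hub',(np.hypot(U,V)<24)&(np.hypot(U,V)>21)&(abs(Z-43)<4)),('foot',(abs(U)<17)&(V<9)&(V>-8)&(abs(Z-51)<4)),('eye',(abs(U)<8)&(abs(V)<24)&(abs(Z-79)<6))):
    m=m&g; print(nm,m.sum(),*[np.percentile(a[m],[3,50,97]).round(1) for a in(U,V,Z)])
```

```text
[577.1 159.9 141.6] [-0.39 -0.55 -0.74]
[577.1 159.8 141.5] [ 0.49  0.38 -1.76]
hub 813 [-23.1   1.3  22.9] [-18.9  11.5  23.1] [41.  42.3 43.7]
foot 905 [-15.2   3.6  15.7] [-7.3  3.3  8.6] [49.3 50.7 52.5]
eye 535 [-2.9  0.1  2.7] [-1.7  9.6 19.3] [74.1 80.  81.9]
```

Request:
{"name": "play_rows", "arguments": {
  "targets": [
    [[0,0,0.0003,0,1],[0,0,0.0003,0,1],[0,0,0,0,1],[0,0,0,0,1]]
  ]
}}

```text
t: 24.27
position: [577.2, 159.9, 141.2]
orientation: [3.141, 0.0, 2.008]
force: [-0.2, -0.2, -0.2]
opening: 0.297
grip_force: 80.0
```

Request:
{"name": "play_rows", "arguments": {
  "targets": [
    [[0,0,0.0003,0,1],[0,0,0,0,1],[0,0,0,0,1]]
  ]
}}

```text
t: 24.52
position: [577.2, 159.9, 141.1]
orientation: [3.141, 0.0, 2.008]
force: [-0.5, -0.9, 2.1]
opening: 0.297
grip_force: 80.4
```

The foot is on the hub (force +2 N), so I release gradually.

Request:
{"name": "play_rows", "arguments": {
  "targets": [
    [[0,0,0,0,0.69],[0,0,0,0,0.67],[0,0,0,0,0.64],[0,0,0,0,0.6],[0,0,0,0,0.5],[0,0,0,0,0.4],[0,0,0,0,0.2],[0,0,0,0,0],[0,0,0,0,0],[0,0,0,0,0]]
  ],
  "squeeze": 20
}}

```text
t: 25.35
position: [577.1, 159.8, 140.6]
orientation: [3.141, 0.0, 2.008]
force: [-0.2, -0.3, 0.5]
opening: 0.999
grip_force: 0.0
```

```bash
python3 r.py 66 o|grep -v triv; python3 -c "
import cv2
a=cv2.imread('pics/oscene.png')[140:340,130:330];cv2.imwrite('pics/os.png',cv2.resize(a,(600,600),interpolation=cv2.INTER_CUBIC))"
```

```text
t 25.35 pos [577.1 159.8 140.6] rpy [180.   0. 115.] F [-0.22 -0.33  0.5 ] q [ 0.15  0.06  1.76  0.    1.32 -0.29]
shift m: [ -0.3  -0.2 -94.4]
turn 0.0
top eggs [[624.4, 143.0, 52.8], [556.5, 111.2, 52.7]] mean [590.5 127.1  52.7]
scene eggs [[626.2, 143.9, 55.2], [526.5, 179.9, 55.2], [558.4, 112.1, 55.1]] mean [570.3 145.3  55.2]
wrist eggs [[526.9, 180.1, 53.1], [595.0, 212.0, 53.2], [559.0, 112.1, 53.4], [626.8, 143.9, 53.3]] mean [576.9 162.   53.2]
```

View pics/owrist.png

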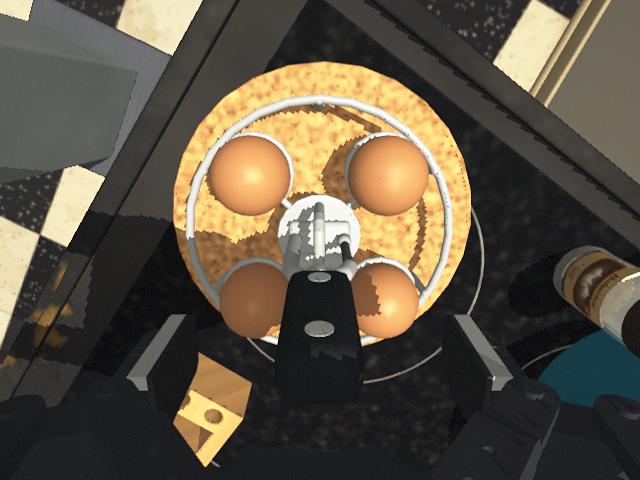

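The view shows the rack on the trivet with four eggs, the lifter standing upright at (318,300), and open fingers clear on both sides. I retreat straight up.

Request:
{"name": "play_rows", "arguments": {
  "targets": [
    [[0,0,-0.004,0,0],[0,0,-0.008,0,0],[0,0,-0.012,0,0],[0,0,-0.018,0,0],[0,0,-0.02,0,0],[0,0,-0.02,0,0],[0,0,-0.02,0,0],[0,0,-0.015,0,0],[0,0,-0.008,0,0],[0,0,0,0,0],[0,0,0,0,0],[0,0,0,0,0]]
  ]
}}

```text
t: 26.5
position: [576.5, 159.7, 264.4]
orientation: [-3.14, -0.001, 2.008]
force: [-0.3, -0.4, -0.3]
opening: 0.998
grip_force: 0.0
```

```bash
python3 r.py 66 z|grep -v triv
python3 - <<'E'
from h import *
f=grab('wrist');P=cloud(f);Z=P[...,2];m=(Z>150)&(Z<195)&(np.hypot(P[...,0]-577,P[...,1]-162)<35);p=P[m]
t=p[p[:,2]>np.percentile(p[:,2],90)-4];print(len(t),cv2.minAreaRect(t[:,:2].astype(np.float32)),np.median(t,0).round(1))
E
```

```text
t 26.50 pos [576.5 159.7 264.4] rpy [-179.9   -0.   115. ] F [-0.31 -0.39 -0.35] q [ 0.15 -0.03  1.64 -0.    1.53 -0.29]
shift m: [-0.4  0.3 29.4]
turn 0.0
top eggs [[624.7, 142.9, 52.7], [556.6, 111.3, 52.8], [525.0, 179.6, 53.2]] mean [568.8 144.6  52.9]
scene eggs [[594.6, 211.6, 55.4], [626.3, 143.6, 55.0], [526.4, 180.0, 55.1], [558.2, 112.1, 55.1]] mean [576.4 161.8  55.2]
wrist eggs [[527.1, 180.1, 53.2], [595.1, 212.0, 53.2], [559.1, 112.1, 53.3], [627.0, 143.9, 53.3]] mean [577.1 162.   53.3]
1216 ((576.893310546875, 163.02279663085938), (24.875791549682617, 18.599132537841797), 24.492677688598633) [576.5 163.8 182.5]
```

View pics/zscene.png

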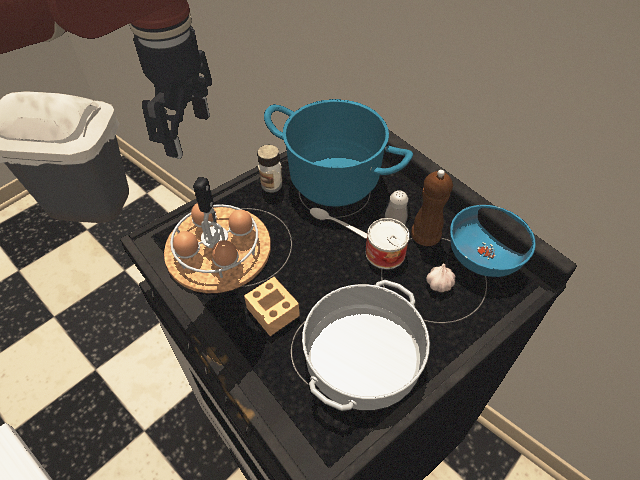

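The rack with its four eggs is on the trivet (220,245), the lifter stands upright at (203,200), and the pan is empty. The robot is clear, so I hand it in.

```bash
python3 -c "
from plant import arm; print(arm.finish_job())"
```

```text
the job is handed in; nothing more can be done
None
```

The rack now stands level on the cork trivet with all four eggs in their rings and the released lifter upright on its hub, clipped to the eye; I handed the job in at about 27 s of the 61 s allowed, and the hand-in returned no verdict.

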